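Pop the console's storage bin open for the lot photo

ROBOT

A 7-joint arm with a two-finger parallel gripper is mounted at the origin on the work surface. World frame = base frame: x ahead of the robot, y to its left, z up, the work surface at z = 0. Lengths are in m, angles in rad, forces in N, time in s.
With the tool pointing down it reaches from about 0.375 to 0.925 m from the base axis. Payload 3.1 kg.
Tool frame: the origin (TCP) lies between the finger pads; the fingertips stand 19 mm ahead of it and the grasp point (between the pads) is the TCP; z points along the fingers, y is the direction in which the jaws open and shut (so a half turn about z gives the same grasp; the last joint's range is limited). The gripper opens to 85 mm and grips with 20 to 120 N. Pads are 22 mm wide; open, the fingers measure 114 mm over their backs; the gripper's body (76 mm by 85 mm) begins 54 mm behind the grasp point. The pads swing forward as they close: fully open they stand 13 mm farther back than shut.
Start: joints at [-1.331, 0.383, 0.044, 1.598, -0.018, 1.161, -0.05], TCP at [0.215, 0.613, 0.25] pointing down, gripper open.
Joint ranges: [-2.61, 2.61], [-0.41, 2.15], [-1.48, 1.57], [0, 2.5], [-1.57, 4.71], [0.05, 1.97], [-2.85, 2.85]. Speed limits (rad/s): [2.79, 2.79, 3.14, 3.14, 3.14, 3.14, 3.14].

INTERFACE

Orientations are given as a unit quaternion [x, y, z, w].
In Python, from bench import move_ptp, movel, move_j, move_gripper, pause, inverse_kinematics, read_camera, camera_params, MotionError, sign_off, look_for, tip_of, read_time_s, read_qpos, read_joint_vel, read_effort, read_eef_pos, read_tcp_rot, read_ft_force, read_ft_torque, read_finger_gap gives the robot as it stands. Calls block until the motion is done:
- move_ptp(position, orientation): joint-space move of the TCP to a pose.
- movel(position, orientation=None, speed=0.15): straight line of the TCP; orientation=None keeps the orientation; speed is the mean speed in m/s.
- move_j(angles): joint-space move.
- move_gripper(opening, effort=None): finger opening in m; effort is the grip in N (None keeps the last); returns when the fingers have stopped.
- pause(seconds).
- inverse_kinematics(position, orientation): joint angles nearest the present ones, or None.
- read_camera(name): name is "scene" or "top"; returns the picture (480x640x3 uint8, red, green, blue); there is no depth.
- camera_params(name): a dict with "K" (3x3 intrinsics, pixels), "dist_coeffs" ([k1, k2, p1, p2, k3] as OpenCV has them; the pictures are not rectified), "camera_from_world" (4x4, takes a point from world to camera coordinates). Camera axes: x right, y down, z forward; pixel columns grow to the right and rows downward; lengths in m; the calibration is good to about 2 mm. A picture is of the moment at which its call begins. camera_params takes no time and is no camera call.
A pose or a line that the arm cannot do raises MotionError and nothing moves.
- sign_off(): hands the job in, once; it reports no verdict.
Trained networks look in the newest picture that a camera, given by its name, has taken for a name from the list of things; names that differ only in an ending like _2 or _b are one class to them, and where a whole thing is asked for, a point or a joint stands for the part that bears it (a point fixed in the world has none). Each returns a list of dicts, best first, with "confidence" (0 to 1); they miss things now and then, are a little off and sometimes report something else, mostly with a low value. They report only what shows in the picture. A call takes as long as a camera call.
- look_for(camera, name): "at" ([column, row] in pixels, amid what is visible of it).
- tip_of(camera, name): "at" ([column, row] in pixels: a listed point, or the origin of a listed thing).
Readings, each from a call of its own:
- read_time_s(): time.
- read_qpos(): joint angles.
- read_joint_vel(): joint speeds.
- read_effort(): joint torques, N m.
- read_eef_pos(): TCP position.
- read_tcp_rot(): TCP orientation.
- read_ft_force(): force on the tool from outside, world axes, zero at the start.
- read_ft_torque(): the same for the moment, N m.
- read_finger_gap(): finger opening in m.
Only numpy, scipy, OpenCV 4.12 (cv2) and the standard library are available. Lean on these libraries where they do the work, as an engineer would, in place of code of your own. Each camera call takes 0.05 s, during which the arm holds its last target.

TASK

Open the large storage bin of the salvaged car centre console for its lot photo: press the bin lid down near its edge towards the robot until the touch catch lets go, take the fingers away so that the lid springs ajar by itself, then push the lid up from beneath with the fingertips until it stands fully open, back against its stop, and move clear. Grip and lift nothing. Leave the console where it lies, its small front pocket lid shut and the other parts undisturbed.

Things in the scene. Friction and masses are not known exactly. Their poses are not given: they have to be found in the camera images.
- console: A loose grey plastic car centre console, 2.4 kg; it slides if pushed with more than about 10 N. A box 370 mm long (own x from -200 to +170 mm), 190 mm wide (y), 150 mm high; 4 mm high screw tabs stick out 21 mm at its foot. Its x axis points away from the robot, give or take the yaw. Origin on the underside, z up; it stands on the plinth.
- plinth: Fixed plywood photo plinth under the console, a plain block 440 x 260 mm; its top stands 12 to 60 mm above the bench, differently each time. Origin 60 mm below the middle of its top.
- console_deck (a point): On the console's flat top deck, 150 mm straight above its origin. On the deck, along x from the robot outwards: the small pocket lid (x -187 to -101 mm), two round cup holders side by side (centres x -49, y +-38.5 mm; 66 mm wide, 50 mm deep), a 10 mm wall flush with the deck, the large bin lid (x +6 to +136 mm).
- bin_lid (a joint): Angle of the large bin lid, hinged at its edge far from the robot. 0 = shut, latched (within 0.01); negative = pressed in, to -0.067 at the stop; about 0.43 = ajar; 1.75 = fully open, just past upright, at its stop. A sprung arm lifts the released lid to ajar in under 1 s; from there it is pushed on with about 2 N at the free edge and stays where left. Pressed fully down it latches again.
- bin_lid_edge (a point): Middle of the bin lid's free edge, upper face; moves with the lid. Lid: flat black panel 130 mm long (console x), 114 wide, 12 thick, top 2 mm above the deck when shut, three small ribs near this edge. The catch lets go when this edge is pressed in 5 mm (stop at 9 mm), about 4 to 7 N within 40 mm of it. Ajar, this edge is 53 mm higher, with about 40 mm free under the lid's edge above the deck.
- bin_lid_hinge (a point): Middle of the bin lid's hinge axis, fixed in the console, at the lid's mid-thickness (6 mm under its upper face when shut), 130 mm beyond the shut free edge along the console's x. The axis runs along the console's y.
- pocket_lid (a joint): Angle of the small front pocket lid at the robot's end of the console, a flat black panel 86 mm long and 104 mm wide with the same kind of touch catch. 0 = shut (within 0.01); it springs to about 0.43 if it is pressed. It is to stay shut.
- gear_knob: A loose black gear knob, 48 mm across and 49 mm tall, standing in the left-hand (+y) cup holder of the console, its top flush with the deck. Bystander. Origin at its foot.
- steering_wheel: A loose three-spoke steering wheel lying flat, 373 mm across, 35 mm high. Bystander. Origin under its hub.
- hub_cap: A loose bright steel hub cap lying dome up, 184 mm across, 45 mm high. Bystander. Origin under its centre.
- tail_lamp: A loose tail lamp unit with red and amber lenses, 100 x 190 x 65 mm. Bystander. Origin under its centre.
- control_unit: A loose finned aluminium electronic control unit, 150 x 110 x 34 mm, with a black plug. Bystander. Origin under its centre.
- bulb_carton: A loose small upright cardboard carton, 50 x 50 x 85 mm. Bystander. Origin under its centre.
- screwdriver: A loose screwdriver lying on the bench. Bystander. Origin under its middle.
- spray_can: A loose standing spray can, 65 mm across, 180 mm tall. Bystander. Origin under its centre.

How it is judged:
On the way:
1. the catch has let go and the bin lid stands ajar on its own spring, untouched (value of joint bin_lid between 0.25 and 0.8 rad and contact force between each of the arm, the fingers and console below 0.3 N), for 0.2 s.
At the end, for the whole second after the job is handed in: The bin lid rests fully open (joint bin_lid above 1.5 of 1.75 rad), the pocket lid is shut (below 0.08 rad), the console is within 25 mm of where it lay and every bystander within 30 mm of where it stood (value of joint bin_lid above 1.5 rad and velocity of joint bin_lid between -0.05 and 0.05 rad/s and value of joint pocket_lid below 0.08 rad and not (distance of console from where it was at the start of the episode above 0.025 m) and not (distance of gear_knob from where it was at the start of the episode above 0.03 m) and not (distance of steering_wheel from where it was at the start of the episode above 0.03 m) and not (distance of hub_cap from where it was at the start of the episode above 0.03 m) and not (distance of tail_lamp from where it was at the start of the episode above 0.03 m) and not (distance of control_unit from where it was at the start of the episode above 0.03 m) and not (distance of bulb_carton from where it was at the start of the episode above 0.03 m) and not (distance of screwdriver from where it was at the start of the episode above 0.03 m) and not (distance of spray_can from where it was at the start of the episode above 0.03 m)); the robot touches nothing.
It fails at once if the console is lifted, tipped or shoved more than 25 mm (distance of console from where it was at the start of the episode above 0.025 m or angle between console's own z axis and vertical above 0.08 rad).
It fails at once if the pocket lid is sprung open (value of joint pocket_lid above 0.12 rad).
It fails at once if a bystander is picked up or moved more than 30 mm (distance of any of gear_knob, steering_wheel, hub_cap, tail_lamp, control_unit, bulb_carton, screwdriver, spray_can from where it was at the start of the episode above 0.03 m).
It also fails if it takes over 48 s, if anything falls off the work surface, if the arm or the gripper's body presses on something with over 40 N, if the wrist force passes 120 N, or if a joint passes its speed limit or range.

## Working session

There is one attempt and no reset: what is moved stays moved. The work goes in short steps, each a Python script; the robot and the scene stay as the last script left them, time stands still between calls to the robot, and variables do not carry over. Pictures are saved under pics/ and viewed, and the job is handed in when it is done.

```bash
mkdir -p pics; ls
python3 - <<'E'
from bench import *
import cv2, numpy as np
for c in ["scene","top"]:
    im=read_camera(c); cv2.imwrite(f"pics/{c}0.png",im[:,:,::-1])
    p=camera_params(c); T=np.array(p["camera_from_world"]); print(c,np.round(p["K"],1).tolist(),np.round(p["dist_coeffs"],4),"campos",-T[:3,:3].T@T[:3,3])
    for n in ["console","console_deck","bin_lid_edge","bin_lid_hinge","gear_knob","plinth"]:
        print(n,[(np.round(d["at"],1).tolist(),round(d["confidence"],2)) for d in tip_of(c,n)[:2]])
print(read_time_s(),read_eef_pos(),read_tcp_rot())
E
```

```text
pics
scene [[495.3, 0.0, 322.2], [0.0, 495.3, 234.9], [0.0, 0.0, 1.0]] [0.0453 0.     0.     0.     0.    ] campos [1.20962162 0.74633952 0.84137463]
console [([339.2, 291.1], 0.71)]
console_deck [([342.2, 243.1], 0.94), ([364.2, 252.7], 0.4)]
bin_lid_edge [([341.7, 239.6], 0.83)]
bin_lid_hinge []
gear_knob [([464.4, 427.4], 0.54), ([363.8, 254.8], 0.53)]
plinth []
top [[527.8, 0.0, 320.3], [0.0, 527.8, 245.2], [0.0, 0.0, 1.0]] [-0.0748  0.      0.      0.      0.    ] campos [ 0.4065318  -0.01106651  1.51464207]
console [([274.3, 240.2], 0.74), ([133.0, 213.9], 0.21)]
console_deck [([269.2, 233.5], 0.76)]
bin_lid_edge [([268.4, 229.5], 0.61)]
bin_lid_hinge [([258.9, 176.8], 0.59)]
gear_knob [([256.7, 255.0], 0.73)]
plinth [([184.3, 173.5], 0.25)]
0.7 [0.21540541 0.61329148 0.25030724] [ 1.68073586e-01  9.85774451e-01  2.79367607e-05 -1.94744559e-05]
```

View pics/scene0.png

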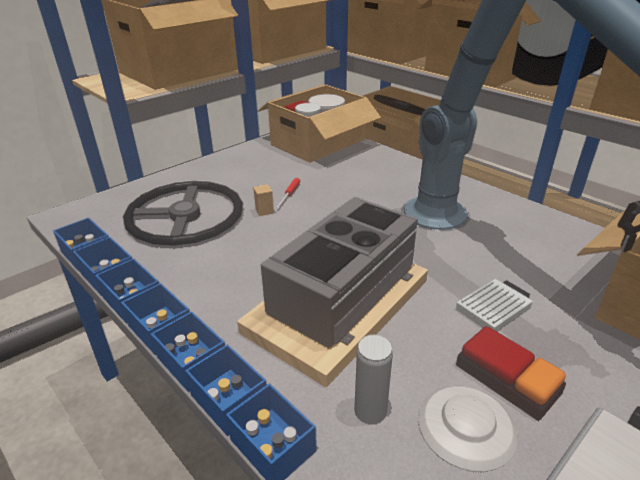

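View pics/top0.png

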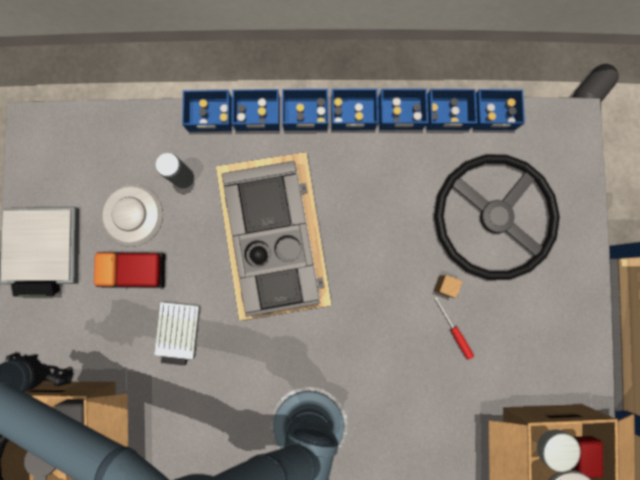

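The scene camera shows the console at about (340,265) with both lids shut. In the top view the bin lid is near (264,203), the cups near (272,250) and the pocket lid near (280,289). The yaw is about +9°. Next I zoom in to fit the pose.

Run:
```python
import cv2
a=cv2.imread("pics/scene0.png")[190:390,230:440]; cv2.imwrite("pics/s_z.png",cv2.resize(a,None,fx=3,fy=3,interpolation=cv2.INTER_CUBIC)[:600])
a=cv2.imread("pics/top0.png")[145:325,205:345]; cv2.imwrite("pics/t_z.png",cv2.resize(a,None,fx=3.3,fy=3.3,interpolation=cv2.INTER_CUBIC)[:600])
```

```text
(no output)
```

View pics/s_z.png

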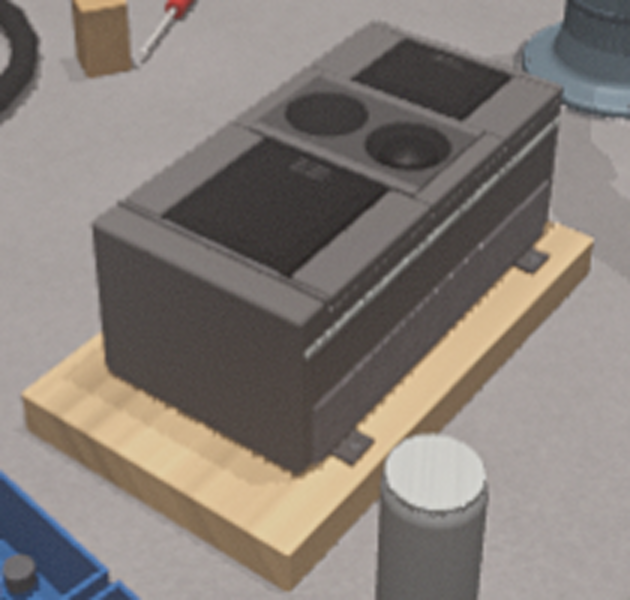

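View pics/t_z.png

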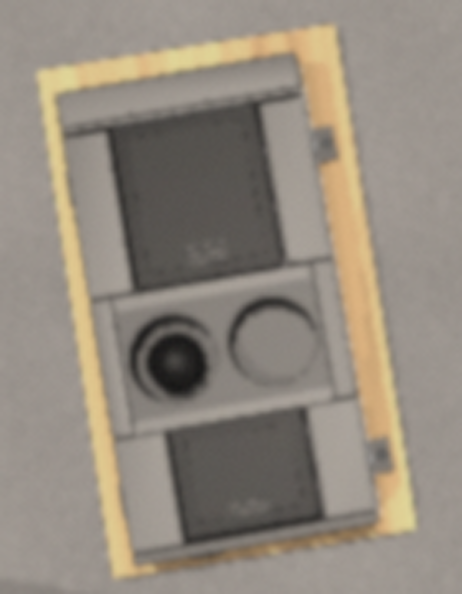

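```bash
cat > fit.py <<'E'
from bench import *
import cv2, numpy as np
from scipy.optimize import least_squares
P={c:camera_params(c) for c in ("scene","top")}
def proj(c,X):
    p=P[c];T=np.array(p["camera_from_world"])
    return cv2.projectPoints(np.array(X,float).reshape(-1,3),cv2.Rodrigues(T[:3,:3])[0],T[:3,3],np.array(p["K"]),np.array(p["dist_coeffs"]))[0][:,0]
def c2w(q,pts):
    x,y,yaw,zt=q; c,s=np.cos(yaw),np.sin(yaw); pts=np.array(pts,float)
    return pts@np.array([[c,s,0],[-s,c,0],[0,0,1]])+[x,y,zt]
E
python3 - <<'E'
from fit import *
obj=[(.136,.057),(.136,-.057),(.006,-.057),(.006,.057),(-.101,.052),(-.101,-.052),(-.187,-.052),(-.187,.052)]
O=[(a,b,.152) for a,b in obj]
t=np.array([(108,132),(260,103),(284,262),(134,290),(166,432),(304,408),(322,520),(185,542)]);t=(t+.5)/3.3-.5+[205,145]
s=np.array([(290,274),(162,215),(270,138),(388,188),(460,120),(352,76),(404,38),(512,75)]);s=(s+.5)/3-.5+[230,190]
S2=[(.17,.095,0),(.17,-.095,0)]; s2=(np.array([(303,470),(108,362)])+.5)/3-.5+[230,190]
def r(q): return np.concatenate([(proj("top",c2w(q,O))-t).ravel(),(proj("scene",c2w(q,O))-s).ravel(),(proj("scene",c2w(q,S2))-s2).ravel()])
f=least_squares(r,[.45,.1,.1,.03],loss="soft_l1"); q=f.x
print(q,np.degrees(q[2])); print(np.round(r(q).reshape(-1,2),1).tolist())
print(proj("top",c2w(q,[(0,0,.15),(.006,0,.152),(.136,0,.146)])),proj("scene",c2w(q,[(0,0,.15),(.006,0,.152)])))
print(c2w(q,[(.006,0,.152),(.136,0,.146)]))
np.save("q.npy",q)
E
```

```text
[0.5313487  0.0925671  0.16471951 0.03778337] 9.437732477845902
[[0.2, -1.0], [-1.6, 0.0], [-0.1, 2.0], [0.8, 1.4], [0.3, -0.1], [-0.7, -0.1], [-0.1, -0.2], [0.4, 0.5], [-0.9, -0.1], [-0.2, -0.0], [-0.3, -1.1], [0.9, -1.0], [-0.3, -0.2], [-0.2, 1.0], [1.1, -0.4], [0.2, -0.4], [-0.2, 4.3], [-0.7, 4.1]]
[[268.83816295 232.37712066]
 [268.3702114  229.96835576]
 [259.91859723 180.23665795]] [[340.60382325 242.23719879]
 [339.11823782 242.72231456]]
[[0.53726749 0.09355096 0.18978337]
 [0.66550786 0.11486779 0.18378337]]
```

```bash
cat > plan.py <<'E'
from fit import *
from scipy.spatial.transform import Rotation as R
q=np.load("q.npy"); yaw=q[2]
cx=np.array([np.cos(yaw),np.sin(yaw),0]); cy=np.array([-np.sin(yaw),np.cos(yaw),0]); uz=np.array([0,0,1.])
def ori(e,sgn): # e: tool axis below horizontal
    z=np.cos(e)*cx-np.sin(e)*uz; y=sgn*cy; x=np.cross(y,z)
    return R.from_matrix(np.c_[x,y,z]).as_quat()
TIP=.019
def tcp(xc,zc,e,yc=0.): # tip at console coords (zc over deck)
    w=c2w(q,[(xc,yc,.15+zc)])[0]; z=np.cos(e)*cx-np.sin(e)*uz
    return w-TIP*z
E
python3 - <<'E'
from plan import *
for sg in (1,-1):
  for e,xc,zc in [(90,.025,.15),(90,.025,.0),(90,.025,-.01),(45,-.05,.08),(45,-.03,.02),(45,.03,.01),(45,.05,.08),(45,.16,.12),(30,-.03,.02),(30,.03,.01),(60,.03,.02)]:
    e_=np.radians(e); a=inverse_kinematics(tcp(xc,zc,e_),ori(e_,sg)); print(sg,e,xc,zc,None if a is None else np.round(a,2))
E
```

```text
1 90 0.025 0.15 [-0.69  0.15  0.5   1.69 -0.07  1.32  1.56]
1 90 0.025 0.0 [-0.62  0.28  0.44  1.87 -0.14  1.02  1.61]
1 90 0.025 -0.01 [-0.62  0.29  0.43  1.88 -0.14  1.    1.61]
1 45 -0.05 0.08 [-0.65 -0.41  0.25  2.49  0.77  0.36  0.72]
1 45 -0.03 0.02 None
1 45 0.03 0.01 [-0.79 -0.06  0.49  2.42  1.7   0.11 -0.2 ]
1 45 0.05 0.08 [-1.02 -0.2   0.68  2.33  0.89  0.28  0.66]
1 45 0.16 0.12 [-1.07  0.05  0.85  2.07  0.06  0.26  1.44]
1 30 -0.03 0.02 None
1 30 0.03 0.01 None
1 60 0.03 0.02 [-0.99 -0.04  0.71  2.24  0.19  0.41  1.31]
-1 90 0.025 0.15 [-0.92  0.17  0.77  1.7  -0.12  1.32 -1.54]
-1 90 0.025 0.0 [-0.88  0.33  0.75  1.88 -0.26  1.04 -1.42]
-1 90 0.025 -0.01 [-0.87  0.34  0.75  1.89 -0.27  1.02 -1.41]
-1 45 -0.05 0.08 [-0.14 -0.36 -0.16  2.47  0.22  0.24 -1.91]
-1 45 -0.03 0.02 None
-1 45 0.03 0.01 None
-1 45 0.05 0.08 [-0.24 -0.11 -0.05  2.3   0.45  0.19 -2.1 ]
-1 45 0.16 0.12 [-0.7   0.05  0.45  2.05  0.16  0.26 -1.8 ]
-1 30 -0.03 0.02 None
-1 30 0.03 0.01 None
-1 60 0.03 0.02 [-0.64 -0.02  0.37  2.23  0.15  0.41 -1.8 ]
```

Run:
```python
from plan import *
for sg in (1,-1):
  for e,xc,zc in [(60,-.03,.1),(60,-.015,.02),(60,-.015,.01),(60,.03,.01),(60,.05,.08),(60,.14,.12),(70,-.015,.01),(70,.03,.01)]:
    e_=np.radians(e); a=inverse_kinematics(tcp(xc,zc,e_),ori(e_,sg)); print(sg,e,xc,zc,None if a is None else np.round(a,2))
p=read_eef_pos(); print(read_ft_force(),read_time_s())
movel([p[0],p[1],.36],speed=.2)
move_gripper(0.0,20)
move_ptp(tcp(.024,.16,np.pi/2),ori(np.pi/2,-1))
print(read_eef_pos(),read_qpos(),read_ft_force(),read_finger_gap(),read_time_s())
im=read_camera("scene"); cv2.imwrite("pics/s1.png",im[:,:,::-1])
im=read_camera("top"); cv2.imwrite("pics/t1.png",im[:,:,::-1])
```

```text
1 60 -0.03 0.1 [-1.04 -0.37  0.62  2.26  0.51  0.72  1.03]
1 60 -0.015 0.02 [-1.01 -0.17  0.69  2.33  0.42  0.46  1.1 ]
1 60 -0.015 0.01 [-1.01 -0.15  0.69  2.34  0.4   0.42  1.11]
1 60 0.03 0.01 [-0.97 -0.02  0.7   2.25  0.16  0.39  1.34]
1 60 0.05 0.08 [-1.01 -0.1   0.72  2.14  0.23  0.56  1.3 ]
1 60 0.14 0.12 [-0.88  0.1   0.68  1.9  -0.06  0.64  1.55]
1 70 -0.015 0.01 [-0.91 -0.04  0.64  2.21  0.11  0.62  1.39]
1 70 0.03 0.01 [-0.84  0.07  0.6   2.12 -0.03  0.61  1.51]
-1 60 -0.03 0.1 [-0.61 -0.27  0.27  2.25  0.25  0.65 -1.9 ]
-1 60 -0.015 0.02 [-0.61 -0.12  0.31  2.32  0.25  0.43 -1.9 ]
-1 60 -0.015 0.01 [-0.62 -0.1   0.31  2.33  0.25  0.4  -1.9 ]
-1 60 0.03 0.01 [-0.65  0.    0.38  2.24  0.14  0.39 -1.8 ]
-1 60 0.05 0.08 [-0.65 -0.06  0.37  2.13  0.14  0.55 -1.78]
-1 60 0.14 0.12 [-0.65  0.1   0.42  1.89 -0.01  0.64 -1.64]
-1 70 -0.015 0.01 [-0.84 -0.04  0.56  2.21  0.1   0.62 -1.75]
-1 70 0.03 0.01 [-0.86  0.08  0.63  2.12 -0.03  0.61 -1.63]
[-0.38821882  0.67874337  0.64303984] 0.7
[0.55487185 0.09814011 0.36666101] [-0.88260991  0.15337567  0.71557265  1.68855007 -0.10355956  1.33827201
 -1.5521987 ] [-0.20826954 -0.53584202 -0.54631738] 0.0003582291932867716 4.375
```

View pics/s1.png

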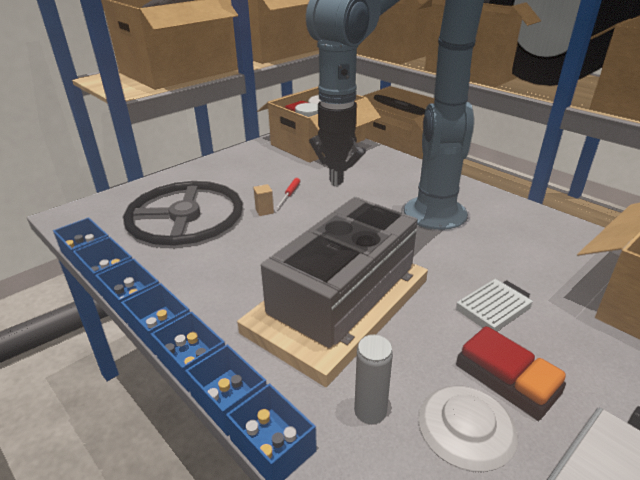

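The closed fingertips are at about (336,184), above the lid's free edge, and nothing has been disturbed. Now I descend with force watching.

Run:
```python
from plan import *
d=np.pi/2; o=ori(d,-1)
movel(tcp(.024,.020,d),o,speed=.12)
f0=np.mean([read_ft_force() for _ in range(5)],axis=0); print(f0,read_time_s())
z=.020; log=[]; touched=None
while z>-.018:
    z-=.0015; movel(tcp(.024,z,d),o,speed=.03)
    f=np.mean([read_ft_force() for _ in range(3)],axis=0)-f0
    log.append((round(z*1e3,1),round(f[2],1)))
    if touched is None and f[2]>1.5: touched=z
    if f[2]>14 or (touched is not None and z<touched-.0075): break
print(log,touched,read_time_s())
movel(tcp(.024,.14,d),o,speed=.25)
pause(.5)
for c in("scene","top"):
    im=read_camera(c); cv2.imwrite(f"pics/{c}2.png",im[:,:,::-1])
print(read_time_s())
```

```text
[ 0.84574767 -0.14950126 -0.10032518] 5.7917
[(18.5, np.float64(0.4)), (17.0, np.float64(0.2)), (15.5, np.float64(0.1)), (14.0, np.float64(1.2)), (12.5, np.float64(-0.1)), (11.0, np.float64(-0.5)), (9.5, np.float64(0.3)), (8.0, np.float64(0.4)), (6.5, np.float64(0.2)), (5.0, np.float64(-0.2)), (3.5, np.float64(0.2)), (2.0, np.float64(3.8)), (0.5, np.float64(3.9)), (-1.0, np.float64(3.3)), (-2.5, np.float64(3.6)), (-4.0, np.float64(5.3)), (-5.5, np.float64(10.7))] 0.002000000000000001 10.0417
11.375
```

View pics/scene2.png

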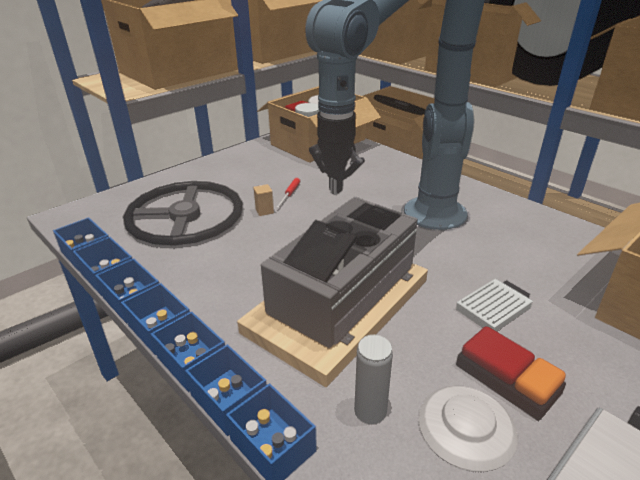

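The lid stands ajar at about (325,248), with the fingers clear at (336,187) and everything else in place. Contact came at +2 mm, as the fit predicted. Next I bring the tool, tilted 30° off vertical, in under the edge.

Run:
```python
from plan import *
e=np.radians(60); o=ori(e,-1)
def arc(th,r,off=.014):
    return (.136-r*np.cos(th)-off*np.sin(th), -.004+r*np.sin(th)-off*np.cos(th))
for th in np.arange(.45,1.75,.15): 
    x,z=arc(th,.118-.013*(th-.45)/1.3); assert inverse_kinematics(tcp(x,z,e),o) is not None
move_ptp(tcp(-.04,.14,e),o)
movel(tcp(-.03,.05,e),o,speed=.15)
movel(tcp(-.015,.015,e),o,speed=.08)
f0=np.mean([read_ft_force() for _ in range(5)],axis=0)
movel(tcp(.019,.015,e),o,speed=.06)
print(f0,np.mean([read_ft_force() for _ in range(5)],axis=0)-f0,read_eef_pos(),tcp(.019,.015,e),np.round(read_qpos(),2),read_time_s())
for c in("scene","top"):
    im=read_camera(c); cv2.imwrite(f"pics/{c}3.png",im[:,:,::-1])
a=cv2.imread("pics/scene3.png")[130:330,230:440]; cv2.imwrite("pics/s3z.png",cv2.resize(a,None,fx=3,fy=3,interpolation=cv2.INTER_CUBIC))
```

```text
[-0.03876118  0.80987344  0.12255022] [-17.11119968  -1.90209879   3.40892812] [0.53265849 0.09282625 0.2126505 ] [0.54072011 0.09412487 0.21923786] [-1.04 -0.06  0.75  2.28  0.25  0.42 -1.88] 14.125
```

View pics/s3z.png

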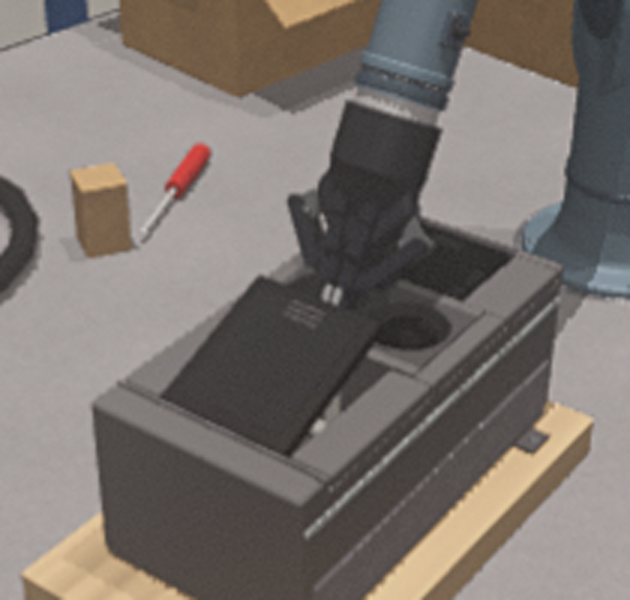

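The tool is being pushed back with 17 N: the finger's upper part is catching the lid edge. I'll back off at once and check that the console hasn't slid.

Run:
```python
from plan import *
e=np.radians(60); o=ori(e,-1)
movel(tcp(-.015,.015,e),o,speed=.1)
print(np.mean([read_ft_force() for _ in range(5)],axis=0),read_eef_pos()-tcp(-.015,.015,e))
movel(tcp(-.04,.06,e),o,speed=.15)
print(read_eef_pos()-tcp(-.04,.06,e),read_ft_force(),read_time_s())
for c in("scene","top"):
    im=read_camera(c); cv2.imwrite(f"pics/{c}4.png",im[:,:,::-1])
    a=cv2.imread(f"pics/{c}0.png").astype(int); d=np.abs(a-im[:,:,::-1]).max(2)
    cv2.imwrite(f"pics/{c}4d.png",np.clip(d*4,0,255).astype(np.uint8))
a=cv2.imread("pics/scene4.png")[190:390,230:440]; b=cv2.imread("pics/scene4d.png",0)[190:390,230:440]
cv2.imwrite("pics/z4.png",cv2.resize(np.hstack([a,cv2.cvtColor(b,8)]),(800,390)))
a=cv2.imread("pics/top4.png")[145:325,205:345]; b=cv2.imread("pics/top4d.png",0)[145:325,205:345]
cv2.imwrite("pics/zt4.png",cv2.resize(np.hstack([a,cv2.cvtColor(b,8)]),None,fx=2.8,fy=2.8))
```

```text
[-0.12952832 -0.48939856 -0.31905477] [0.00081333 0.00033568 0.00081646]
[0.00067388 0.00021748 0.00040222] [-0.57393624 -0.10333078 -0.87111784] 15.2083
```

View pics/z4.png

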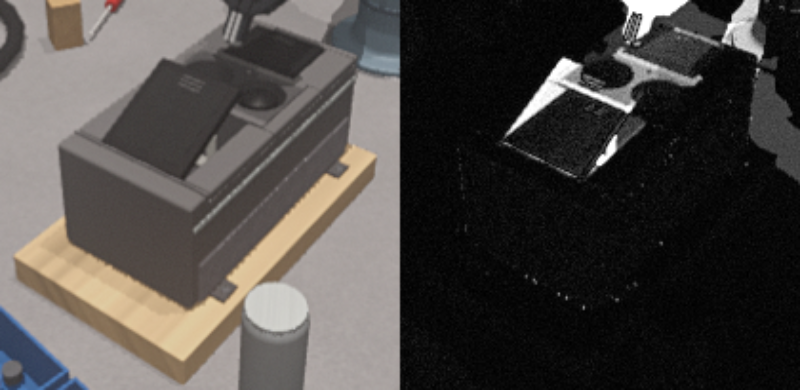

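View pics/zt4.png

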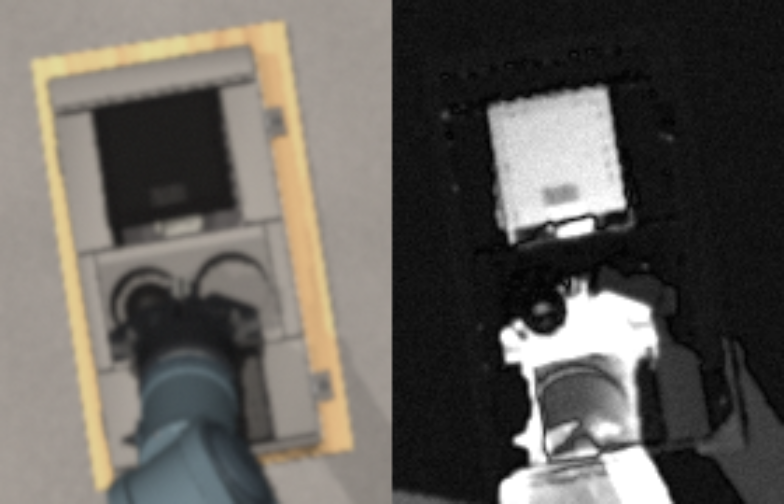

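Run:
```python
from plan import *
a=cv2.imread("pics/top4.png")[170:250,225:315]; b=cv2.imread("pics/scene4.png")[200:290,275:375]
A=cv2.resize(a,(400,356),interpolation=cv2.INTER_CUBIC);B=cv2.resize(b,(396,356),interpolation=cv2.INTER_CUBIC)
cv2.imwrite("pics/zz4.png",np.clip(np.hstack([A,B])*1.6,0,255).astype(np.uint8))
c=cv2.imread("pics/scene3.png")[200:290,275:375]; C=cv2.resize(c,(396,356),interpolation=cv2.INTER_CUBIC)
d=cv2.imread("pics/top3.png")[170:250,225:315];D=cv2.resize(d,(400,356),interpolation=cv2.INTER_CUBIC)
cv2.imwrite("pics/zz3.png",np.clip(np.hstack([D,C])*1.6,0,255).astype(np.uint8))
for th in (.4,.43,.5):
  u=np.array([-np.cos(th),np.sin(th)]);n=np.array([-np.sin(th),-np.cos(th)])
  for y in(.057,0,-.057):
    p=np.array([.136,.146])+.13*u-.006*n
    X=c2w(q,[(p[0],y,p[1])]); print(th,y,proj("scene",X),proj("top",X))
X=read_eef_pos()
e=np.radians(60);z=np.cos(e)*cx-np.sin(e)*uz
print("stall tip",proj("scene",np.array([0.53265849,0.09282625,0.2126505])+.019*z),proj("top",np.array([0.53265849,0.09282625,0.2126505])+.019*z))
print([ (c,l["at"],l["confidence"]) for c in("scene","top") for l in tip_of(c,"bin_lid_edge")])
```

```text
0.4 0.057 [[357.51430865 235.29212556]] [[242.67878624 226.98052511]]
0.4 0 [[336.12687619 226.85585998]] [[265.84219889 222.86801288]]
0.4 -0.057 [[315.82257062 218.84439952]] [[288.98873088 218.76809147]]
0.43 0.057 [[357.12389456 234.31445064]] [[242.37426793 226.12812533]]
0.43 0 [[335.68662358 225.87991934]] [[265.59861198 222.00525823]]
0.43 -0.057 [[315.33764257 217.87099142]] [[288.80611579 217.89529797]]
0.5 0.057 [[356.09750888 232.17750698]] [[241.64139799 223.96763897]]
0.5 0 [[334.54297116 223.74209082]] [[265.00466932 219.82128648]]
0.5 -0.057 [[314.08903142 215.73448244]] [[288.35120973 215.68863791]]
stall tip [[337.9481407  241.40112035]] [[267.82266575 227.83291472]]
[('scene', [338.4, 227.2], 0.98), ('scene', [364.8, 255.8], 0.72), ('scene', [265.3, 208.1], 0.3), ('top', [265.3, 221.9], 0.84)]
```

View pics/zz4.png

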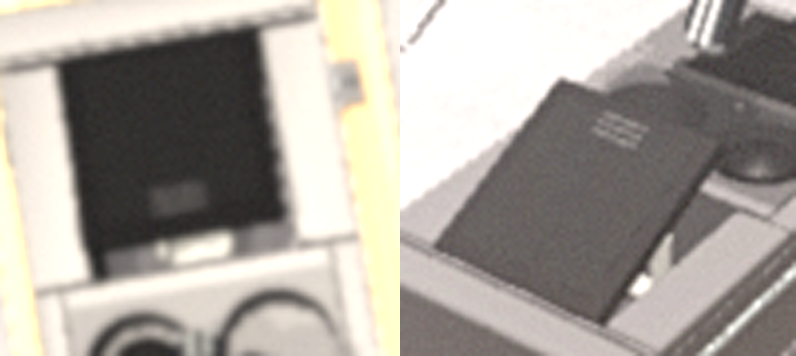

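View pics/zz3.png

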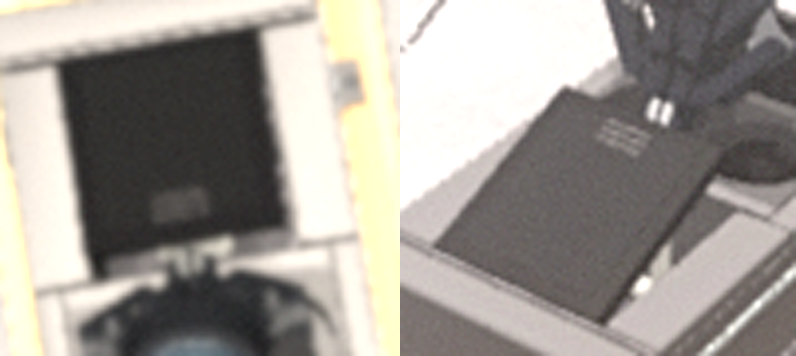

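The picture at stall shows the lid still at about 0.43 rad, with its end face caught on the thicker finger part about 35 mm behind the tip. I'll enter higher instead, just under the lid edge, so only the slim tip goes in, with a shallower tilt if the arm can reach it.

```bash
cat >> plan.py <<'E'
def tcpf(xc,zc,e): # front/upper tip corner (11 mm off axis) at console coords
    return tcp(xc-.011*np.sin(e), zc-.011*np.cos(e), e)
def arcf(th,r): return (.136-r*np.cos(th)-.006*np.sin(th), -.004+r*np.sin(th)-.006*np.cos(th))
E
python3 - <<'E'
from plan import *
pts=[(-.03,.07),(-.01,.036),(.02,.036)]+[arcf(t,.124-.012*(t-.43)/1.3) for t in np.arange(.5,1.8,.2)]
for sg in (1,-1):
  for e in (45,50,55,60):
    e_=np.radians(e); L=[inverse_kinematics(tcpf(*p,e_),ori(e_,sg)) for p in pts]
    print(sg,e,[None if a is None else round(float(min(a[5]-.05,2.5-a[3],a[1]+.41)),2) for a in L])
E
```

```text
1 45 [0.01, -0.0, 0.05, 0.07, 0.11, 0.12, 0.14, 0.19, 0.24, 0.17]
1 50 [0.0, 0.02, 0.09, 0.06, 0.04, 0.04, 0.07, 0.12, 0.2, 0.38]
1 55 [-0.0, 0.0, 0.02, 0.01, 0.01, 0.01, 0.01, 0.04, 0.11, 0.52]
1 60 [0.06, 0.0, 0.01, 0.01, 0.01, 0.01, 0.0, 0.54, 0.59, 0.64]
-1 45 [0.01, 0.02, 0.06, 0.09, 0.13, 0.18, 0.2, 0.2, 0.19, 0.17]
-1 50 [0.06, 0.06, 0.11, 0.14, 0.18, 0.23, 0.28, 0.32, 0.31, 0.3]
-1 55 [0.07, 0.11, 0.17, 0.19, 0.24, 0.26, 0.3, 0.35, 0.41, 0.42]
-1 60 [0.09, 0.17, 0.23, 0.25, 0.27, 0.3, 0.34, 0.39, 0.46, 0.54]
```

Run:
```python
from plan import *
e=np.radians(52); o=ori(e,-1)
move_ptp(tcpf(-.035,.07,e),o)
movel(tcpf(-.010,.036,e),o,speed=.1)
f0=np.mean([read_ft_force() for _ in range(6)],axis=0)
log=[]
for x in np.arange(-.002,.0225,.004):
    movel(tcpf(x,.036,e),o,speed=.04)
    f=np.mean([read_ft_force() for _ in range(4)],axis=0)-f0; log.append((round(x,3),np.round(f,1).tolist()))
    if np.linalg.norm(f)>5: break
print(log,read_eef_pos()-tcpf(x,.036,e),read_time_s()); np.save("f0.npy",f0)
for c in("scene","top"):
    im=read_camera(c); cv2.imwrite(f"pics/{c}5.png",im[:,:,::-1])
c=cv2.imread("pics/scene5.png")[200:290,275:375]; C=cv2.resize(c,(396,356),interpolation=cv2.INTER_CUBIC)
d=cv2.imread("pics/top5.png")[170:250,225:315];D=cv2.resize(d,(400,356),interpolation=cv2.INTER_CUBIC)
cv2.imwrite("pics/zz5.png",np.clip(np.hstack([D,C])*1.6,0,255).astype(np.uint8))
```

```text
[(np.float64(-0.002), [-0.2, -0.9, 0.4]), (np.float64(0.002), [-0.2, -1.6, -0.5]), (np.float64(0.006), [0.7, -1.4, 0.3]), (np.float64(0.01), [0.4, -1.2, -0.4]), (np.float64(0.014), [0.1, -1.3, -0.4]), (np.float64(0.018), [-0.2, -0.9, -0.4]), (np.float64(0.022), [0.2, -0.6, -0.2])] [2.92563091e-04 6.06029805e-05 1.38183488e-04] 18.125
```

View pics/zz5.png

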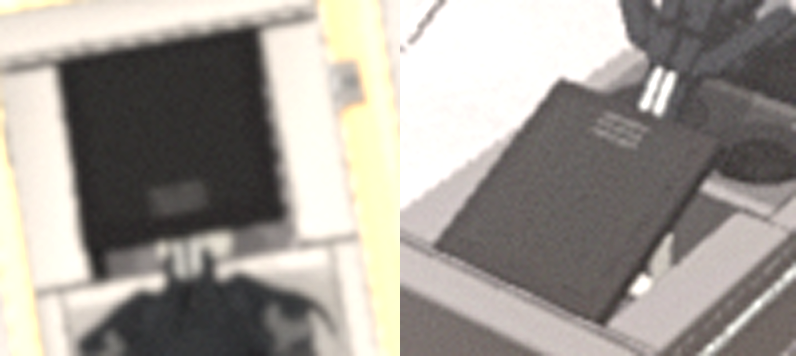

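The tips are inside, just under the edge, and no force shows beyond noise. Now I lift along the lid's arc in force-watched steps.

Run:
```python
from plan import *
e=np.radians(52); o=ori(e,-1); f0=np.load("f0.npy"); log=[]
for th in np.arange(.45,1.06,.06):
    r=.122-.012*(th-.45)/1.3
    movel(tcpf(*arcf(th,r),e),o,speed=.06)
    f=np.mean([read_ft_force() for _ in range(4)],axis=0)-f0; log.append((round(th,2),np.round(f,1).tolist()))
    if np.linalg.norm(f)>7: break
for l in log: print(l)
print(read_eef_pos()-tcpf(*arcf(th,r),e),read_time_s())
for c in("scene","top"):
    im=read_camera(c); cv2.imwrite(f"pics/{c}6.png",im[:,:,::-1])
```

```text
(np.float64(0.45), [-1.0, -2.2, -0.1])
(np.float64(0.51), [-2.0, -2.2, -0.1])
(np.float64(0.57), [-0.8, -2.3, -0.5])
(np.float64(0.63), [0.3, -1.8, -0.1])
(np.float64(0.69), [0.1, -1.3, -0.5])
(np.float64(0.75), [0.5, -0.6, 0.1])
(np.float64(0.81), [-0.0, -2.2, -0.6])
(np.float64(0.87), [-4.9, -3.4, 4.7])
[4.29670947e-04 8.30512071e-05 8.45588613e-04] 20.3917
```

View pics/scene6.png

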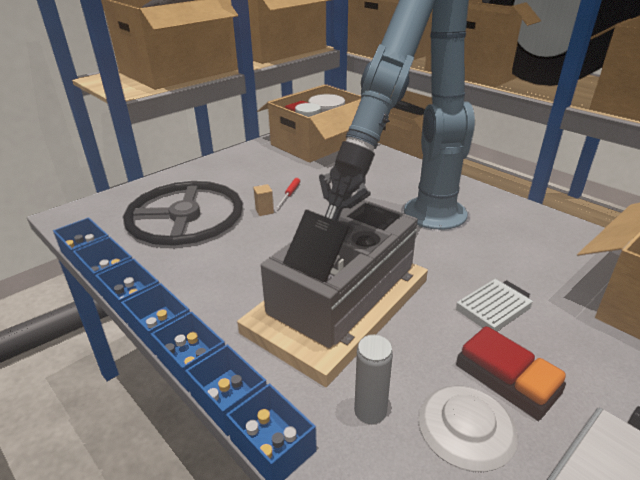

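Run:
```python
from plan import *
c=cv2.imread("pics/scene6.png")[160:290,260:400]; C=cv2.resize(c,(480,446),interpolation=cv2.INTER_CUBIC)
d=cv2.imread("pics/top6.png")[170:260,225:315];D=cv2.resize(d,(320,320),interpolation=cv2.INTER_CUBIC)
D=np.vstack([D,np.zeros((126,320,3),np.uint8)])
cv2.imwrite("pics/zz6.png",np.clip(np.hstack([D,C])*1.6,0,255).astype(np.uint8))
for th in (.43,.5,.6,.7,.8,.9):
  u=np.array([-np.cos(th),np.sin(th)]);n=np.array([-np.sin(th),-np.cos(th)])
  p=np.array([.136,.146])+.13*u-.006*n
  X=c2w(q,[(p[0],.057,p[1]),(p[0],-.057,p[1])]); print(th,proj("scene",X).round(1).tolist(),proj("top",X).round(1).tolist())
```

```text
0.43 [[357.1, 234.3], [315.3, 217.9]] [[242.4, 226.1], [288.8, 217.9]]
0.5 [[356.1, 232.2], [314.1, 215.7]] [[241.6, 224.0], [288.4, 215.7]]
0.6 [[354.4, 229.5], [312.0, 213.0]] [[240.5, 220.5], [287.6, 212.1]]
0.7 [[352.3, 227.3], [309.6, 210.8]] [[239.4, 216.5], [286.8, 208.1]]
0.8 [[349.9, 225.6], [306.9, 209.0]] [[238.2, 212.2], [286.0, 203.8]]
0.9 [[347.2, 224.4], [304.0, 207.7]] [[237.0, 207.5], [285.1, 199.0]]
```

View pics/zz6.png

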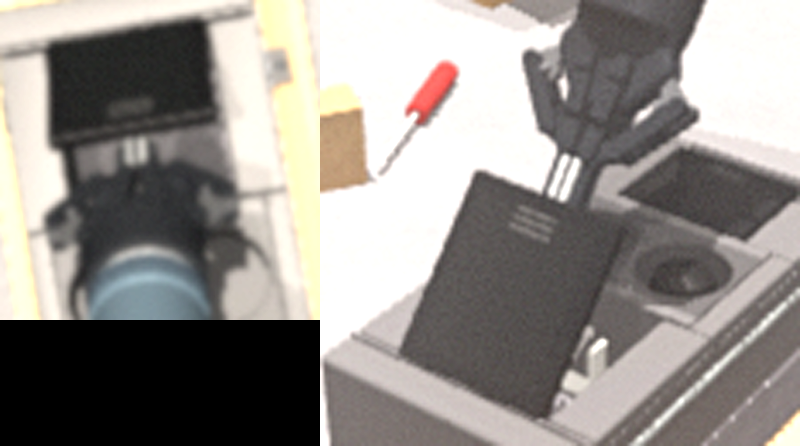

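Run:
```python
import cv2,numpy as np
L=[cv2.resize(cv2.imread(f"pics/scene{i}.png")[190:240,340:430],(396,220),interpolation=cv2.INTER_CUBIC) for i in (0,4,5,6)]
cv2.imwrite("pics/pk.png",np.clip(np.vstack([np.hstack(L[:2]),np.hstack(L[2:])])*1.5,0,255).astype(np.uint8))
```

```text
(no output)
```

View pics/pk.png

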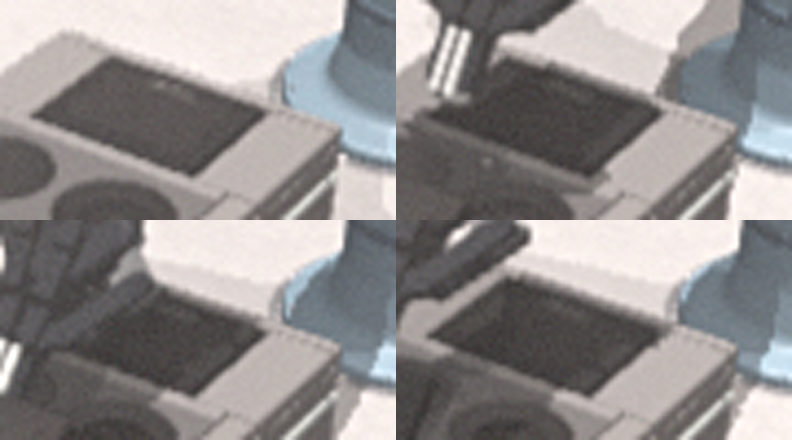

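The pocket lid is only in shadow and still flat. The bin lid is at about 0.85 rad and following. The last force pointed along the lid, so the tip met something under it; I move the contact back towards the edge and go on.

Run:
```python
from plan import *
e=np.radians(52); o=ori(e,-1); f0=np.load("f0.npy"); log=[]
for th in np.arange(.87,1.56,.06):
    r=.1225
    movel(tcpf(*arcf(th,r),e),o,speed=.06)
    f=np.mean([read_ft_force() for _ in range(4)],axis=0)-f0; log.append((round(th,2),np.round(f,1).tolist()))
    if np.linalg.norm(f)>8: break
for l in log: print(l)
print(read_eef_pos()-tcpf(*arcf(th,r),e),read_time_s())
for c in("scene","top"):
    im=read_camera(c); cv2.imwrite(f"pics/{c}7.png",im[:,:,::-1])
c=cv2.imread("pics/scene7.png")[130:290,240:420]; C=cv2.resize(c,(480,427),interpolation=cv2.INTER_CUBIC)
d=cv2.imread("pics/top7.png")[150:260,225:315];D=cv2.resize(d,(320,391),interpolation=cv2.INTER_CUBIC)
D=np.vstack([D,np.zeros((36,320,3),np.uint8)])
cv2.imwrite("pics/zz7.png",np.clip(np.hstack([D,C])*1.6,0,255).astype(np.uint8))
```

```text
(np.float64(0.87), [-0.2, -2.1, 0.4])
(np.float64(0.93), [0.1, -0.7, 0.1])
(np.float64(0.99), [-0.4, -1.8, -0.4])
(np.float64(1.05), [-0.1, -1.2, -0.9])
(np.float64(1.11), [-1.6, -2.7, 2.8])
(np.float64(1.17), [-6.4, -2.6, 8.9])
[0.0019454  0.00037742 0.00309182] 22.1167
```

View pics/zz7.png

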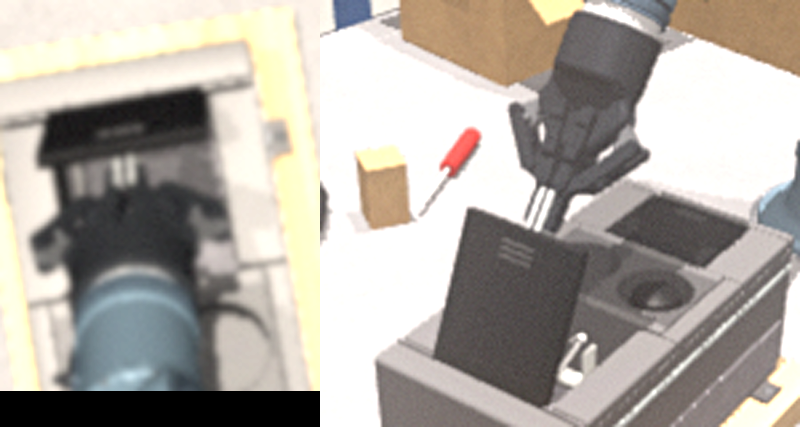

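The force again points outward along the lid, so a catch hook in the middle of the underside is in the way. The lid is now about 1.15 rad and stays where left. I'll back off, shift 34 mm to −y (away from the hook and the sprung arm) and continue.

Run:
```python
from plan import *
e=np.radians(52); o=ori(e,-1); f0=np.load("f0.npy"); log=[]
Y=-.034*cy
def T(th,r,back=0.): 
    x,z=arcf(th,r); return tcpf(x-back*np.sin(th),z-back*np.cos(th),e)
p=T(1.17,.1225,.02)-.0*cy
movel(p,o,speed=.1)
movel(p+Y,o,speed=.1)
f0=np.mean([read_ft_force() for _ in range(6)],axis=0); np.save("f0.npy",f0)
for th in [1.08]+list(np.arange(1.14,1.62,.06)):
    r=.119
    movel(T(th,r)+Y,o,speed=.06)
    f=np.mean([read_ft_force() for _ in range(4)],axis=0)-f0; log.append((round(th,2),np.round(f,1).tolist()))
    if np.linalg.norm(f)>8: break
for l in log: print(l)
print(read_eef_pos()-T(th,r)-Y,read_time_s())
for c in("scene","top"):
    im=read_camera(c); cv2.imwrite(f"pics/{c}8.png",im[:,:,::-1])
c=cv2.imread("pics/scene8.png")[130:290,240:420]; C=cv2.resize(c,(480,427),interpolation=cv2.INTER_CUBIC)
d=cv2.imread("pics/top8.png")[150:260,225:315];D=cv2.resize(d,(320,391),interpolation=cv2.INTER_CUBIC)
D=np.vstack([D,np.zeros((36,320,3),np.uint8)])
cv2.imwrite("pics/zz8.png",np.clip(np.hstack([D,C])*1.6,0,255).astype(np.uint8))
```

```text
(1.08, [-1.3, -0.5, -0.2])
(np.float64(1.14), [-0.5, -0.9, -0.6])
(np.float64(1.2), [0.6, -0.4, -0.9])
(np.float64(1.26), [0.1, -0.2, -0.7])
(np.float64(1.32), [0.1, -0.1, -1.1])
(np.float64(1.38), [0.7, 0.6, -0.3])
(np.float64(1.44), [0.1, -0.1, 0.0])
(np.float64(1.5), [-0.5, -1.1, -0.5])
(np.float64(1.56), [-0.7, 0.7, -0.5])
(np.float64(1.62), [-0.1, -0.4, -0.3])
[-3.73424209e-06 -6.68221139e-05  6.24930934e-05] 25.7833
```

View pics/zz8.png

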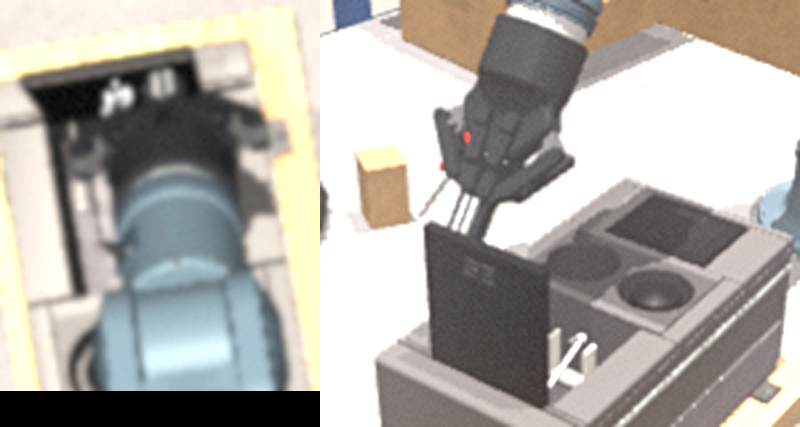

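The lid is near upright, at about 1.6 rad, with the tips behind its upper edge. Top view confirms the bright hook in the middle. Now the last stretch to the stop, then clear.

Run:
```python
from plan import *
e=np.radians(52); o=ori(e,-1); f0=np.load("f0.npy"); log=[]
Y=-.034*cy
def T(th,r,back=0.): 
    x,z=arcf(th,r); return tcpf(x-back*np.sin(th),z-back*np.cos(th),e)
for th in np.arange(1.65,1.80,.03):
    movel(T(th,.119)+Y,o,speed=.04)
    f=np.mean([read_ft_force() for _ in range(4)],axis=0)-f0; log.append((round(th,2),np.round(f,1).tolist()))
    if f[0]<-3.5 or np.linalg.norm(f)>6: break
for l in log: print(l)
movel(T(th,.119,.06)+Y,o,speed=.1)
p=read_eef_pos(); movel([p[0]-.06,p[1],p[2]+.12],o,speed=.2)
pause(.3); print(read_time_s(),read_ft_force())
for c in("scene","top"):
    im=read_camera(c); cv2.imwrite(f"pics/{c}9.png",im[:,:,::-1])
    print([(n,[np.round(d["at"],0).tolist()for d in tip_of(c,n)[:1]]) for n in("bin_lid_edge","console_deck")])
for th in (1.5,1.6,1.7,1.75):
  u=np.array([-np.cos(th),np.sin(th)]);n=np.array([-np.sin(th),-np.cos(th)])
  p=np.array([.136,.146])+.13*u-.006*n
  X=c2w(q,[(p[0],.057,p[1]),(p[0],-.057,p[1]),(p[0],0,p[1])]); print(th,proj("scene",X).round(1).tolist(),proj("top",X).round(1).tolist())
```

```text
(np.float64(1.65), [0.2, -0.4, -0.2])
(np.float64(1.68), [-0.8, 0.4, -1.5])
(np.float64(1.71), [0.0, -0.3, -0.5])
(np.float64(1.74), [-0.2, -0.2, -0.3])
(np.float64(1.77), [0.3, -0.6, -0.6])
(np.float64(1.8), [-0.2, 0.2, -0.3])
29.2583 [0.04042947 0.07627904 0.26902532]
[('bin_lid_edge', [[293.0, 226.0]]), ('console_deck', [[339.0, 244.0]])]
[('bin_lid_edge', [[133.0, 272.0]]), ('console_deck', [])]
1.5 [[326.2, 230.2], [281.5, 212.1], [303.2, 220.9]] [[230.4, 175.1], [279.2, 166.5], [254.8, 170.8]]
1.6 [[322.2, 233.4], [277.3, 215.0], [299.1, 223.9]] [[229.5, 169.7], [278.2, 161.1], [253.9, 165.4]]
1.7 [[318.1, 237.1], [273.1, 218.4], [295.0, 227.5]] [[228.7, 164.4], [277.3, 155.9], [253.0, 160.1]]
1.75 [[316.1, 239.2], [271.0, 220.3], [292.9, 229.4]] [[228.3, 161.9], [276.9, 153.4], [252.6, 157.6]]
```

View pics/scene9.png

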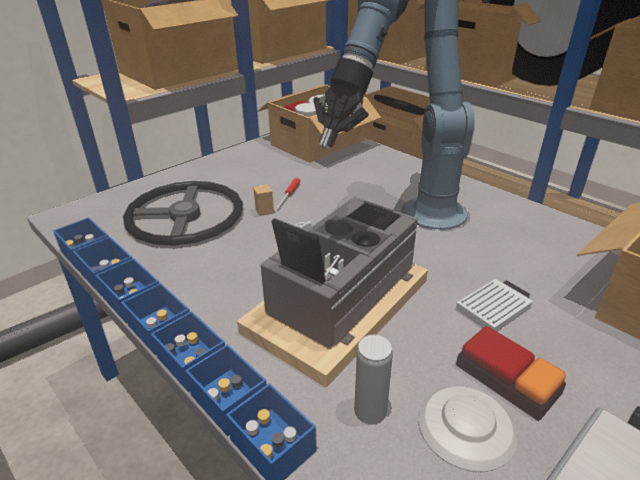

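View pics/top9.png

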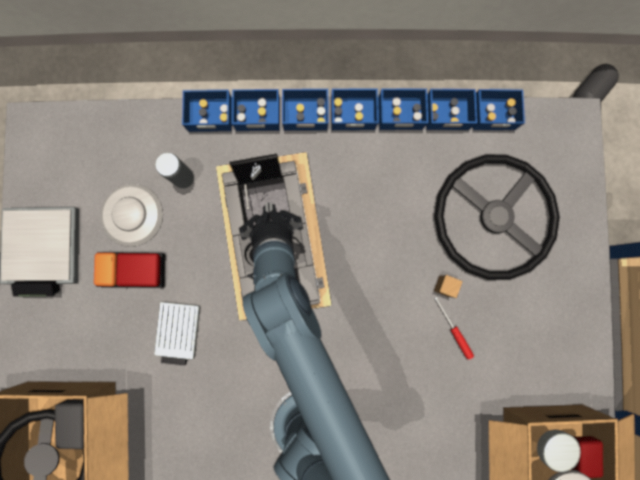

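The lid's free-edge corners are at about (274,219) and (322,239) in the scene view, which matches 1.7 rad or more. The gripper is clear at (327,140), the pocket lid is flat at (375,215), and the console and bystanders are unchanged. Handing in.

Run:
```python
from bench import *
print(sign_off(),read_time_s())
```

```text
the job is handed in; nothing more can be done
the job is handed in; nothing more can be done
```

The bin lid is open and the job is handed in; the clock read 29.3 s at the last check before hand-in, against the 48 s limit. I pressed the lid near its free edge, the catch let go at up to about 11 N, and the lid sprang ajar untouched. I then pushed it up from beneath to its stop and moved clear.

**Last checks before hand-in**
- **Bin lid:** the pictures put it at about 1.7 rad. I drove on to a commanded 1.80 rad and felt no clear force at the stop, so the angle rests on the images.
- **Pocket lid, console and bystanders:** the pocket lid looks shut, and the console and bystanders show no visible movement.
- **Robot:** clear of everything, with force readings near zero.

**What went wrong on the way**
- **First try to get under the lid:** the thick part of the fingers caught the lid's end face at about 17 N. I backed off, and comparing pictures showed the console had barely moved, if at all.
- **Hook under the lid:** the catch hook in the middle of the underside blocked the tips twice, at about 8 N and 11 N. I moved 34 mm sideways and the rest of the push went without resistance.
- **Detector miss:** in the last top view the detector put the bin lid edge in the wrong place, around (133,272). I ignored it because it disagreed with the picture.

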